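Fit the former on the bending jig

TASK

Fit the round former onto the bending jig: lower it over the shaft, feel with a light hand for the stop pin and bring its pin hole onto it, and ease it down, without dropping it, until it sits flat and fully home on the base. Never let it bear on or strike the jig with more than 60 N. Then swing the keeper all the way in over the former's rim to its stop, let go, and leave the other things on the bench alone.

Things in the scene. Friction and masses are not known exactly. Their poses are not given: they have to be found in the camera images.
- former_center (a point): Centre (25 mm above the underside) of the loose bending former: plain steel disc 140 mm across, 12 mm thick, with a 44 x 44 mm square boss rising 38 mm from its middle (50 mm over all), 0.5 to 0.8 kg, lying boss up. Grip it by the boss, whose sides are square to x and y. z is the disc's axis, up. A 21.6 mm bore runs through disc and boss.
- former_hole (a point): Middle (6 mm above the underside) of the former's only pin hole: 12.6 mm, right through the disc, 45 mm from the disc's axis along the former's +x. Axes as the former's.
- jig: Jig bolted to the bench: grey steel base 180 (x) by 215 (y, -85 to +130) by 20 mm thick, with an upright shaft, a stop pin and a keeper. Origin on the shaft's axis at bench level, z up. When home, the former's underside lies on the base's top (its centre 45 mm above the bench) and the pin shows 2 mm above the disc; if the pin is not under the hole, the disc rests on it 14 mm too high.
- shaft_tip (a point): Centre of the top of the jig's shaft, 80 mm above the bench. The shaft is 20 mm thick, rises 60 mm from the base's top, and its last 8 mm taper to 12 mm. The former turns freely on it.
- pin_slot (a point): Middle of the curved slot in the base's top, 45 mm from the shaft's axis along the jig's +x, 20 mm above the bench. The round stop pin (10 mm thick, 14 mm high above the base) is clamped in this slot where the last job left it: 45 mm from the shaft's axis, anywhere up to 16 degrees (0.28 rad) about the shaft either side of this point. Its own angle is not given. It does not give way.
- keeper (a joint): Angle of the keeper: flat dark steel arm, 62 x 18 x 8 mm, that swings level on the jig. 0 = open (arm along the jig's +x, clear of the former); grows clockwise seen from above to its stop at 1.57 rad (arm pointing at the shaft, 3 mm above the seated disc's rim). Starts at 0 to 0.35. Takes about 2 N at its post; stays where left.
- keeper_post (a point): Middle of the upright round steel post on the keeper by which it is pushed or pinched: 14 mm thick, 45 mm from the pivot's axis, standing free from 43 to 79 mm above the bench; this point is at 64 mm.
- keeper_pivot (a point): Top of the keeper's pivot, on its upright axis, 105 mm from the shaft along the jig's +y, 44 mm above the bench.
Things that resemble listed ones, but are neither listed nor needed, are in the scene too. Leave any pink or yellow look-alike of the part that bears former_center alone.

How it is judged:
By the outcome, as a careful person would: the job done as asked, in the order asked, and still so for the second after the job is handed in, with the robot touching nothing.
It also fails if it takes over 72 s, if anything falls off the work surface, if the arm or the gripper's body presses on something with over 40 N, if the wrist force passes 120 N, or if a joint passes its speed limit or range.

ROBOT

A 6-joint arm with a two-finger parallel gripper is mounted at the origin on the work surface. World frame = base frame: x ahead of the robot, y to its left, z up, the work surface at z = 0. Lengths are in mm, angles in rad, forces in N, time in s.
With the tool pointing down it reaches from about 350 to 875 mm from the base axis. Payload 4.2 kg.
Tool frame: the origin (TCP) lies on the mounting face of the last link; the fingertips stand 173 mm ahead of it and the grasp point (between the pads) lies 155 mm ahead of it; z points along the fingers, y is the direction in which the jaws open and shut (so a half turn about z gives the same grasp; the last joint's range is limited). The gripper opens to 85 mm and grips with 20 to 120 N. Pads are 22 mm wide; open, the fingers measure 114 mm over their backs; the gripper's body (76 mm by 85 mm) begins 54 mm behind the grasp point. The pads swing forward as they close: fully open they stand 13 mm farther back than shut.
Start: joints at [-0.895, 0.385, 0.008, 0, -1.194, -0.259], TCP at [253.036, -571.466, 404.712] pointing down, gripper open.
Joint ranges: [-3.14, 3.14], [-1.21, 2.06], [-1.07, 1.41], [-3.16, 2.05], [-2.99, -0.16], [-3.1, 3.1]. Speed limits (rad/s): [2.79, 2.79, 3.14, 3.14, 3.14, 3.14].

INTERFACE

Orientations are given as a unit quaternion [x, y, z, w].
In Python, from bench import arm gives the robot as it stands. The module is installed in compiled form; this text tells all that it offers.
- The arm moves only by the tool play_rows, never from a script. Its argument "moves" is a list of rows, each a list of 3 entries, a list of its own where there are three numbers: the shift along the world's x, y, z in units of 30 cm (1.0 is 30 cm), then the turn about the world's z in units of 30 degrees (1.0 is 30 degrees), then the gripper's target within -1 to 1 (shut at 1, half-way at 0, fully open at -1). In form: [[[x, y, z], turn, jaw], ...]. A call has 1 to 12 rows; each row is the pose to reach, as a shift and turn from the pose measured when the call began; what a row does not reach only later rows make up. A row lasts 1/8 s, in which the tool goes at most 62.5 mm and 10.7 degrees, less where a joint would pass 70% of its speed; a pose out of reach is approached as far as the arm can. A call with a number of a shift or a turn outside -1 to 1 is refused whole. A call with a gripper value outside its range is refused whole. The fingers move at their own pace and stop on an object; the grip force is fixed at half the most. Time passes only in rows, so rows that repeat a pose let the fingers close. It gives the time, the measured TCP pose, the force and the opening at its end, in the units of the state.
- arm.read_state(): the state, without advancing time (a new reading comes with each control period).
- arm.get_image(name): name is "side" or "top"; returns a dict with "pixels" (420x560x3 uint8, red, green, blue), "vfov" (degrees; the focal length in pixels is half the picture's height over the tangent of half this angle, whatever the lens; pixels are square), "cx", "cy" (the principal point, pixels), "dist" ([k1, k2, p1, p2, k3] as OpenCV has them; the pictures are not rectified), "xyz" and "rotation" of the camera in the world. Camera axes: x right, y up, looking along -z (the intrinsics and any distortion apply to the point x, -y, -z); pixel columns grow to the right and rows downward; lengths in mm; the calibration is good to about 2 mm. A picture is of the moment at which its call begins. There is no depth.
- arm.job_done(): hands the job in, once; it reports no verdict.
Trained networks look in a picture, given as the dict that the camera call returned (one of the last four; its "shot" number tells which), for a name from the list of things; names that differ only in an ending like _2 or _b are one class to them, and where a whole thing is asked for, a point or a joint stands for the part that bears it (a point fixed in the world has none). Each returns a list of dicts, best first, with "conf" (0 to 1); they miss things now and then, are a little off and sometimes report something else, mostly with a low value. They report only what shows in the picture. A call takes as long as a camera call. They do not tell look-alikes from the thing itself.
- arm.look_for(name, picture): "centre" ([x, y, z] in mm, in world coordinates, good to about 4 mm: the middle of the surface that is visible of it).
The state is a dict: "clock": time; "joints": joint angles; "joint_vel": joint speeds; "joint_efforts": joint torques, N m; "position": TCP position; "ee_rot": TCP orientation; "contact_force": force on the tool from outside, world axes, zero at the start; "wrist_torque": the same for the moment, N m; "gripper_width": finger opening in mm.
Only numpy, scipy, OpenCV 4.12 (cv2) and the standard library are available. Lean on these libraries where they do the work, as an engineer would, in place of code of your own. Each camera call takes 0.05 s, during which the arm holds its last target.

## Working session

There is one attempt and no reset: what is moved stays moved. The work goes in short steps, Python scripts to look and compute and a tool call to move; the robot and the scene stay as the last step left them, time stands still between calls to the robot, and variables do not carry over. Pictures are saved under pics/ and viewed, and the job is handed in when it is done.

Besides the shell and the picture viewer there is one more tool, called as name([rows], argument=value, ...), one row to a line, values as JSON. play_rows: Moves the arm, as the interface text tells. Shifts and turns lie within -1 to 1; 1 stands for 30 cm of shift or 30 degrees of turn. Its arguments: {"type":"object","properties":{"moves":{"type":"array"}},"required":["moves"]}

```bash
mkdir -p pics; cat > h.py <<'E'
import numpy as np, cv2
from bench import arm
def save(p,n): cv2.imwrite('pics/'+n, cv2.cvtColor(p['pixels'],cv2.COLOR_RGB2BGR))
def K(p):
    h=p['pixels'].shape[0]; f=h/2/np.tan(np.radians(p['vfov'])/2)
    return np.array([[f,0,p['cx']],[0,f,p['cy']],[0,0,1.]])
def R(p):
    r=np.array(p['rotation'],float)
    if r.shape==(4,):
        from scipy.spatial.transform import Rotation
        r=Rotation.from_quat(r).as_matrix()
    return r
def proj(p,pts):
    P=(np.atleast_2d(pts).astype(float)-np.array(p['xyz']))@R(p)
    P=P*np.array([1,-1,-1])
    return cv2.projectPoints(P,np.zeros(3),np.zeros(3),K(p),np.array(p['dist'],float))[0][:,0]
def onplane(p,uv,z):
    q=cv2.undistortPoints(np.array(uv,float).reshape(-1,1,2),K(p),np.array(p['dist'],float))[:,0]
    d=np.c_[q[:,0],-q[:,1],-np.ones(len(q))]@R(p).T
    c=np.array(p['xyz'],float); t=(z-c[2])/d[:,2]
    return c+d*t[:,None]
E
python3 - <<'E'
from h import *
for n in ['side','top']:
    p=arm.get_image(n); save(p,n+'0.png'); print(n,p['vfov'],p['xyz'],np.round(R(p),3).tolist())
    for t in ['former_center','former_hole','jig','shaft_tip','pin_slot','keeper','keeper_post','keeper_pivot']:
        for d in arm.look_for(t,p)[:4]:
            c=d['centre']; print(t,np.round(c,1),round(d['conf'],2),np.round(proj(p,c)[0]))
print(arm.read_state())
E
```

```text
side 45.58973232287285 [-326.47578632  788.83947707  788.27999315] [[-0.748, 0.333, -0.574], [-0.663, -0.397, 0.634], [-0.017, 0.855, 0.518]]
former_center [ 485.7 -166.2   11.7] 0.87 [293. 219.]
former_center [ 631.6 -388.2   14. ] 0.78 [302. 177.]
former_center [ 247.3 -392.3   12. ] 0.62 [403. 215.]
former_hole [ 487.7 -164.9   14.7] 0.76 [292. 218.]
former_hole [ 635.3 -390.1   12.2] 0.67 [302. 177.]
former_hole [ 247.8 -397.3   10.9] 0.58 [404. 215.]
jig [518.6 207.2  18. ] 0.74 [187. 272.]
shaft_tip [518.9 210.1  22.5] 0.59 [186. 271.]
pin_slot [522.3 207.7  23.2] 0.88 [186. 270.]
keeper [548.9 282.7  47.1] 0.72 [153. 272.]
keeper [ 484.2 -168.    13.8] 0.39 [294. 218.]
keeper_post [547.3 279.4  45.3] 0.52 [155. 272.]
keeper_post [ 485.3 -168.8   11.7] 0.31 [294. 219.]
keeper_pivot [546.7 276.6  44.5] 0.77 [156. 272.]
top 57.65232048593016 [402.90442651 -56.90492731 989.15216769] [[0.025, 0.997, -0.077], [-1.0, 0.024, -0.016], [-0.014, 0.077, 0.997]]
former_center [ 644.7 -401.5   10.3] 0.77 [416. 155.]
former_center [ 268.5 -399.7   13.5] 0.72 [416. 301.]
former_center [ 501. 
[... 543 characters left out ...]
rray([-8.95390923e-01,  3.84731717e-01,  7.90981562e-03, -1.25150104e-05,
       -1.19397831e+00, -2.58604060e-01]), 'joint_vel': array([-2.05880491e-03, -1.50901047e-03,  1.06197020e-03,  7.90931394e-05,
        7.12824522e-04,  8.26976477e-04]), 'joint_efforts': array([ 7.18745332e-05, -3.92073548e+01,  1.88618803e+01,  4.19056624e+00,
       -3.50536675e-04, -5.15074319e-06]), 'position': array([ 253.04985236, -571.47207592,  404.69490253]), 'ee_rot': array([-2.06893189e-01,  9.78363536e-01,  4.35310962e-06,  4.32137483e-06]), 'contact_force': array([-0.65953031, -0.37062683, -0.03149057]), 'wrist_torque': array([ 0.00407551, -0.03316574,  0.02850142]), 'gripper_width': 85.17235877878981}
```

View pics/side0.png

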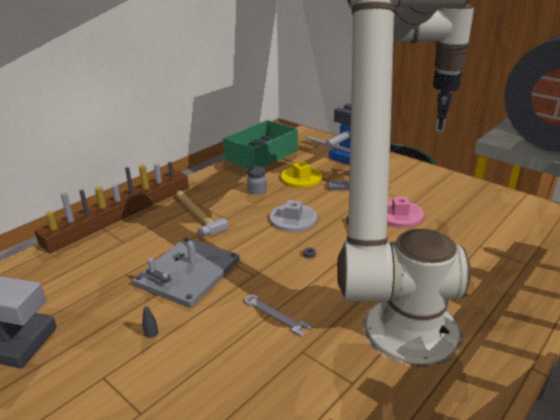

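View pics/top0.png

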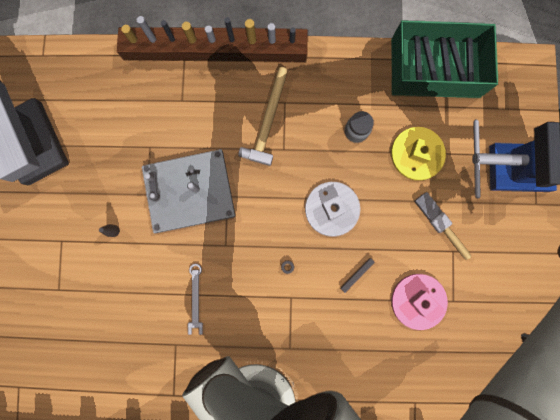

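```bash
python3 - <<'E'
import cv2,numpy as np
t=cv2.imread('pics/top0.png');s=cv2.imread('pics/side0.png')
a=t[140:250,130:240]; b=t[150:260,280:390]; c=s[220:320,120:250]; d=s[150:260,230:360]
f=lambda i:cv2.resize(i,(390,290),interpolation=cv2.INTER_CUBIC)
f=lambda i:cv2.resize(i,(int(290*i.shape[1]/i.shape[0]),290),interpolation=cv2.INTER_CUBIC)
def pad(i): return np.hstack([i,np.zeros((290,390-i.shape[1],3),np.uint8)]) if i.shape[1]<390 else i
cv2.imwrite('pics/crop0.png',np.vstack([np.hstack([pad(f(a)),pad(f(b))]),np.hstack([pad(f(c)),pad(f(d))])]))
E
```

```text
(no output)
```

View pics/crop0.png

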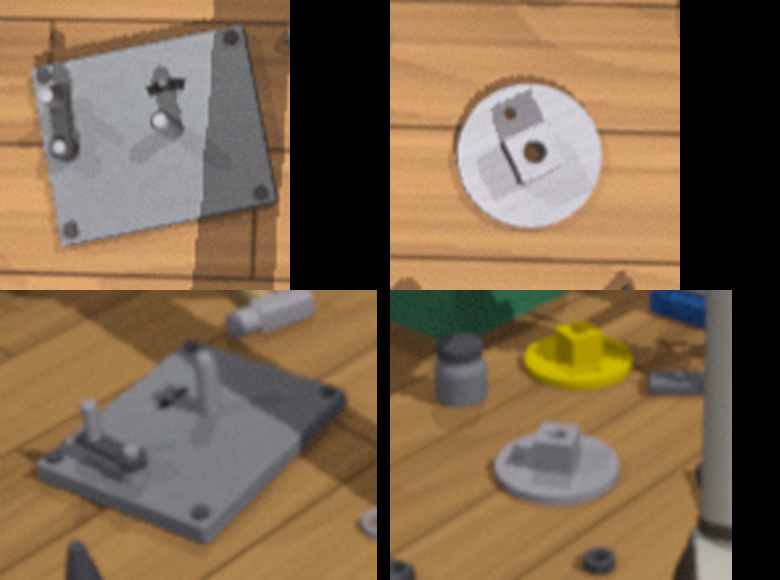

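```bash
python3 - <<'E'
import cv2,numpy as np
t=cv2.imread('pics/top0.png');s=cv2.imread('pics/side0.png')
def crop(im,x0,y0,w,h,k,n):
    c=cv2.resize(im[y0:y0+h,x0:x0+w],None,fx=k,fy=k,interpolation=cv2.INTER_CUBIC)
    for i in range(0,w,10):
        cv2.putText(c,str(x0+i),(i*k,8),0,.3,(0,0,255),1); cv2.line(c,(i*k,10),(i*k,14),(0,0,255),1)
    for j in range(0,h,10):
        cv2.putText(c,str(y0+j),(0,j*k+3),0,.3,(0,0,255),1)
    cv2.imwrite('pics/'+n,c)
crop(t,136,142,106,96,6,'tj.png'); crop(s,130,230,114,74,7,'sj.png')
crop(t,298,174,70,70,8,'tf.png'); crop(s,262,192,64,44,12,'sf.png')
E
```

```text
(no output)
```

View pics/tj.png

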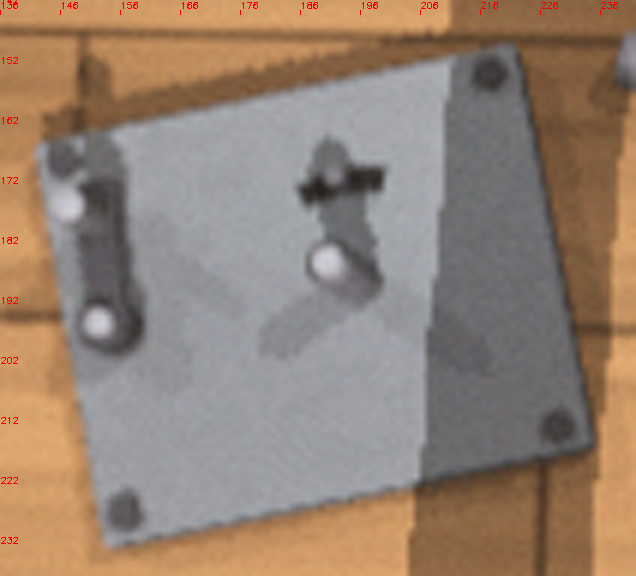

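View pics/sj.png

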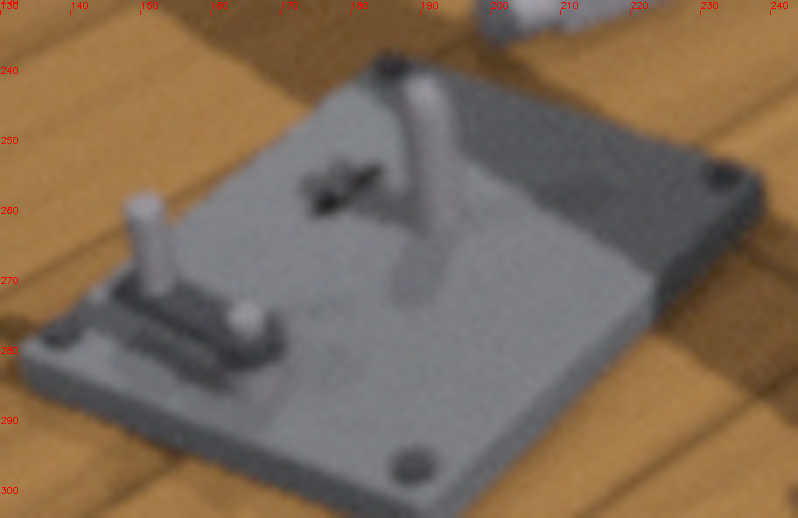

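View pics/tf.png

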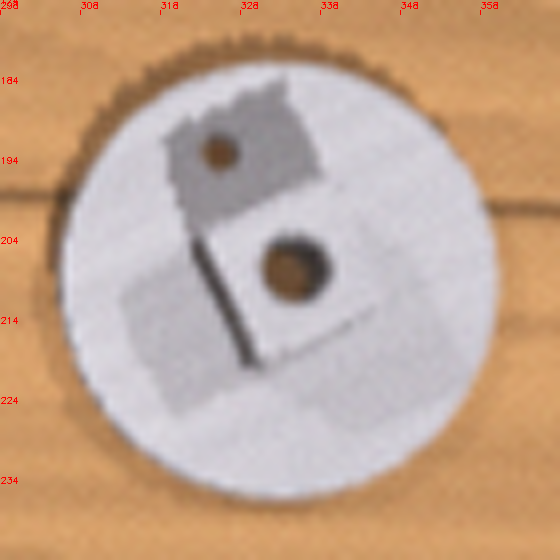

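View pics/sf.png

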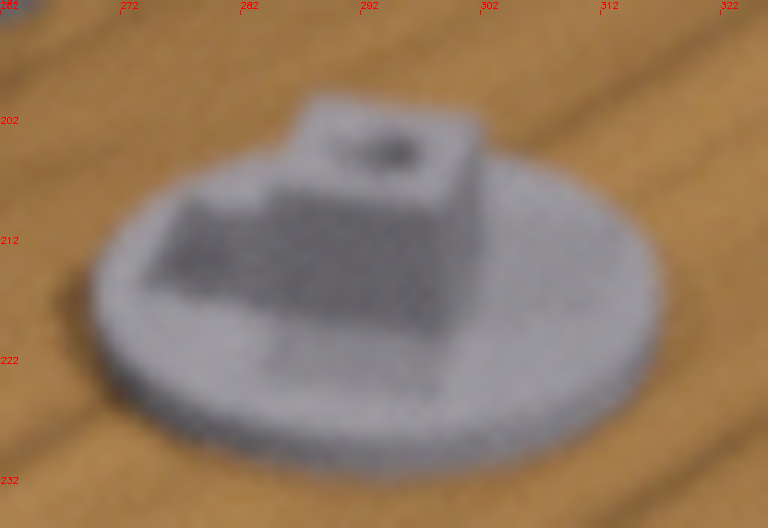

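```bash
cat > fit.py <<'E'
from h import *
from scipy.optimize import least_squares
import pickle
T=arm.get_image('top');S=arm.get_image('side')
for n,p in(('T',T),('S',S)): pickle.dump({k:(np.array(v) if not isinstance(v,(int,float,str)) else v) for k,v in p.items()},open(n+'.pkl','wb'))
def px(l,k,x0,y0): return (np.array(l,float)+.5)/k-.5+[x0,y0]
def rot(a): return np.array([[np.cos(a),-np.sin(a)],[np.sin(a),np.cos(a)]])
def tf(q,P):
    P=np.array(P,float); return np.c_[P[:,:2]@rot(q[2]).T+q[:2],P[:,2]]
def fit(parts,q0):
    f=lambda q:np.concatenate([(proj(c,tf(q,P))-u).ravel() for c,P,u in parts])
    r=least_squares(f,q0,loss='soft_l1'); return r.x,f(r.x).reshape(-1,2)
C=[(90,130,20),(90,-85,20),(-90,-85,20),(-90,130,20)]
jt=px([(38,145),(516,45),(592,442),(105,542),(327,260),(98,322)],6,136,142)
js=px([(24,347),(395,58),(762,178),(425,82),(247,312)],7,130,230)
PT=C+[(0,0,80),(0,105,44)]; PS=C[:3]+[(0,0,80),(0,105,44)]
for nm,parts in(('both',[(T,PT,jt),(S,PS,js)]),('T',[(T,PT,jt)]),('S',[(S,PS,js)])):
    q,r=fit(parts,[530,180,-.2]); print(nm,np.round(q,4)); print(np.round(r,1).tolist())
ft=px([(221,152),(296,268),(205,230),(320,180),(380,300),(262,362),(279,281)],8,298,174)
# hole at upper-left in image => +x former toward (+x,+y)
FT=[(45,0,12),(0,0,50),(22,22,50),(22,-22,50),(-22,-22,50),(-22,22,50),(0,0,12)]
fs=px([(315,97),(483,113),(440,205),(275,190)],12,262,192)
FS=[(22,-22,50),(-22,-22,50),(-22,22,50),(22,22,50)]
for nm,parts in(('both',[(T,FT,ft),(S,FS,fs)]),('T',[(T,FT,ft)]),('S',[(S,FS,fs)])):
    q,r=fit(parts,[490,-170,.4]); print(nm,np.round(q,4)); print(np.round(r,1).tolist())
for t in ('T','S'): pass
post=px([(67,204)],6,136,142); print('post top T',onplane(T,post,79)); print('post S',onplane(S,px([(144,200)],7,130,230),79))
print('pin T',onplane(T,px([(332,173)],6,136,142),34))
E
python3 fit.py
```

```text
both [5.409819e+02 1.680724e+02 2.220000e-01]
[[-1.1, -1.0], [-0.1, -0.8], [0.2, 0.9], [-0.8, 0.7], [-0.1, -0.1], [0.8, 0.0], [-0.9, -0.6], [-0.3, -2.0], [1.6, -1.6], [0.1, 0.5], [0.5, 1.9]]
T [5.409444e+02 1.676948e+02 2.242000e-01]
[[-1.0, -0.9], [-0.0, -0.8], [0.4, 0.8], [-0.5, 0.8], [0.1, -0.1], [1.0, 0.1]]
S [5.401155e+02 1.693413e+02 2.147000e-01]
[[-1.3, -0.4], [-0.1, -1.7], [1.5, -1.1], [-0.0, 0.9], [0.1, 2.2]]
both [ 4.984875e+02 -1.842262e+02  4.557000e-01]
[[-0.6, 0.0], [-0.5, -0.2], [-0.9, 0.3], [0.8, -0.9], [0.9, 0.2], [-0.4, -0.1], [-0.3, -0.3], [0.4, -0.2], [0.7, 0.2], [0.8, -0.2], [-0.1, -0.7]]
T [ 4.981640e+02 -1.847632e+02  4.492000e-01]
[[-0.3, 0.1], [-0.2, -0.0], [-0.7, 0.3], [1.1, -0.7], [1.1, 0.4], [-0.3, -0.0], [-0.1, -0.2]]
S [ 4.986612e+02 -1.824174e+02  4.743000e-01]
[[-0.2, 0.1], [0.2, 0.3], [0.5, 0.0], [-0.4, -0.4]]
post top T [[561.58311146 275.76521324  79.        ]]
post S [[562.73533443 276.21238403  79.        ]]
pin T [[585.00812352 178.80029814  34.        ]]
```

Candidates for the former in the top view: plain steel (332,209), yellow (418,153) and pink (420,302). The steel one is ours; the close crop shows the boss, bore, and pin hole at about (325,193). The fits put the former at (498.4,-184.2), yaw 26.1°, and the jig at (541,168), yaw 12.7°. The pin sits near 13.8°, and the keeper angle is about 0.1.

play_rows([
  [[0.16,0.19,-0.04],0.074,-1],
  [[0.32,0.38,-0.08],0.074,-1],
  [[0.48,0.57,-0.12],0.074,-1],
  [[0.62,0.76,-0.16],0.074,-1],
  [[0.76,0.92,-0.2],0.074,-1],
  [[0.818,1.0,-0.25],0.074,-1],
  [[0.818,1.0,-0.25],0.074,-1],
  [[0.818,1.0,-0.25],0.074,-1],
])

```text
clock: 2.0
position: [499.1, -270.6, 329.3]
ee_rot: [-0.227, 0.974, 0.0, -0.0]
contact_force: [0.1, -0.8, -0.3]
gripper_width: 85.6
```

play_rows([
  [[0,0.18,-0.05],0,-1],
  [[-0.002,0.288,-0.15],0,-1],
  [[-0.002,0.288,-0.2],0,-1],
  [[-0.002,0.288,-0.2],0,-1],
])

```text
clock: 2.5
position: [498.1, -185.4, 268.9]
ee_rot: [-0.226, 0.974, 0.0, -0.001]
contact_force: [0.0, -0.0, -0.1]
gripper_width: 85.5
```

```bash
python3 - <<'E'
from h import *
p=arm.get_image('side'); save(p,'side1.png')
c=cv2.resize(p['pixels'][130:250,220:370],None,fx=5,fy=5,interpolation=cv2.INTER_CUBIC); save({'pixels':c},'s1.png')
print(arm.read_state()['position'])
E
```

```text
[ 498.51199117 -185.60951244  269.6908746 ]
```

View pics/s1.png

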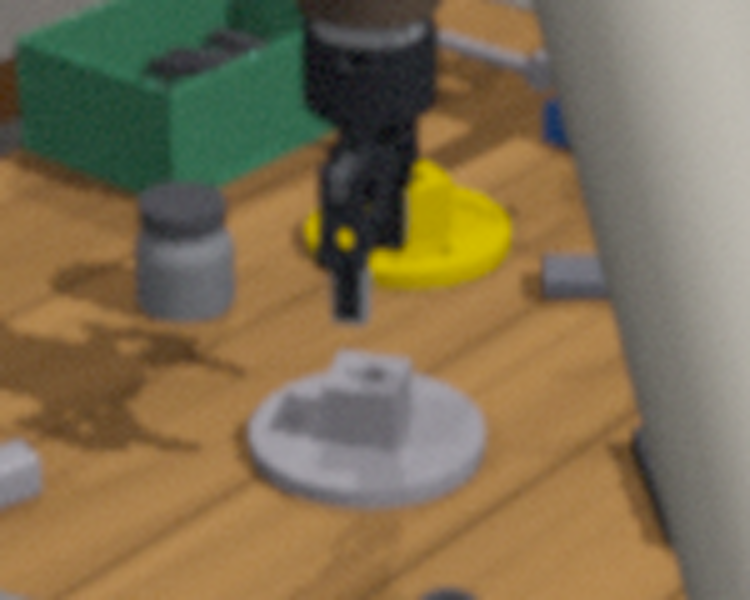

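The side crop shows the open gripper straight above the steel boss at crop (372,380), with the fingers at about (350,300). Descending now.

play_rows([
  [[0,0.004,-0.12],0,-1],
  [[0,0.004,-0.22],0,-1],
  [[0,0.004,-0.272],0,-1],
  [[0,0.004,-0.272],0,-1],
  [[0,0.004,-0.272],0,-1],
])

```text
clock: 3.18
position: [499.2, -184.8, 189.3]
ee_rot: [-0.226, 0.974, -0.001, 0.001]
contact_force: [-0.1, 1.1, -0.8]
gripper_width: 85.3
```

play_rows([
  [[0,0,0],0,0.5],
  [[0,0,0],0,1],
  [[0,0,0],0,1],
  [[0,0,0],0,1],
  [[0,0,0],0,1],
  [[0,0,0],0,1],
])

```text
clock: 3.92
position: [499.4, -184.7, 190.2]
ee_rot: [-0.226, 0.974, -0.001, 0.001]
contact_force: [-2.1, 2.2, 5.8]
gripper_width: 43.2
```

play_rows([
  [[0,0,0.05],0,1],
  [[0,0,0.2],0,1],
  [[0,0,0.35],0,1],
  [[0,0,0.4],0,1],
  [[0,0,0.4],0,1],
  [[0,0,0.4],0,1],
])

```text
clock: 4.68
position: [498.4, -184.5, 307.8]
ee_rot: [-0.226, 0.974, 0.0, -0.001]
contact_force: [-0.2, -0.5, -6.3]
gripper_width: 43.3
```

```bash
python3 - <<'E'
from h import *
p=arm.get_image('side'); save(p,'side2.png');q=arm.get_image('top'); save(q,'top2.png')
c=cv2.resize(p['pixels'][100:240,210:380],None,fx=4,fy=4,interpolation=cv2.INTER_CUBIC); save({'pixels':c},'s2.png')
print(arm.read_state())
E
```

```text
{'clock': 4.775, 'joints': array([-4.91195540e-02,  3.21848375e-01, -3.55206465e-01,  4.93178352e-04,
       -8.95398586e-01, -1.06586230e+00]), 'joint_vel': array([ 1.34245957e-03, -4.57828438e-03,  9.66041613e-03,  6.26712825e-03,
        3.47670952e-05,  4.04093463e-04]), 'joint_efforts': array([ 1.32769903e-03, -3.64428020e+01,  1.78863287e+01,  4.28078502e+00,
       -5.06369455e-03, -1.62226235e-05]), 'position': array([ 498.83241637, -184.56300397,  307.99752939]), 'ee_rot': array([-2.26089626e-01,  9.74106132e-01,  4.16138509e-05, -8.49559582e-04]), 'contact_force': array([-0.21189609, -0.5270092 , -6.81075832]), 'wrist_torque': array([-0.00789931,  0.01627941,  0.01387916]), 'gripper_width': 43.128752724785194}
```

View pics/s2.png

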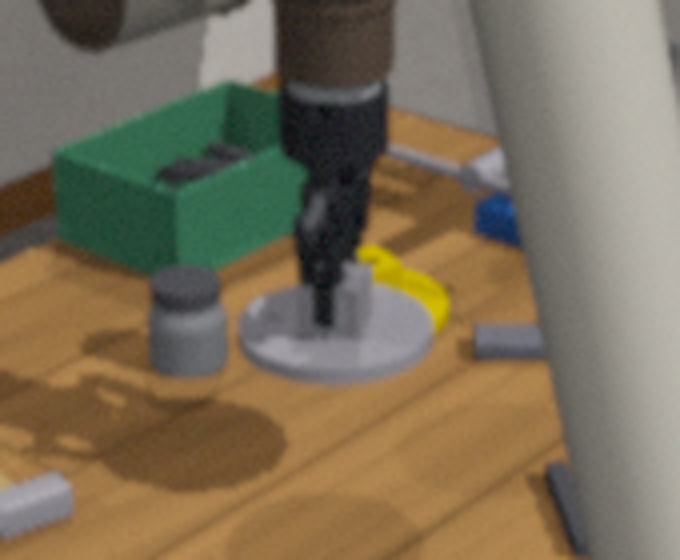

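View pics/top2.png

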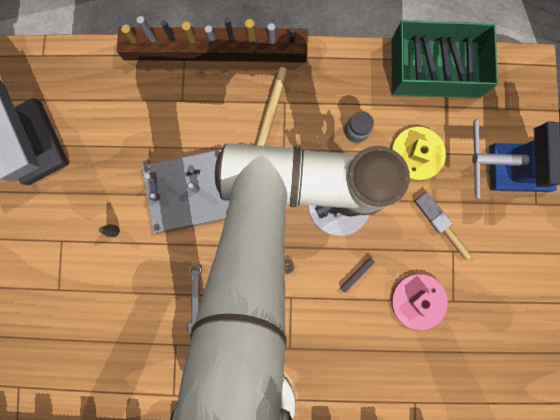

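The former is held and hanging level; its disc is at about (294,180) in the side image, and the weight reads about 6.5 N. Moving it to the jig.

play_rows([
  [[0.02,0.12,0],-0.05,1],
  [[0.04,0.3,0],-0.15,1],
  [[0.07,0.48,0],-0.25,1],
  [[0.1,0.66,0],-0.35,1],
  [[0.12,0.82,0],-0.41,1],
  [[0.142,0.93,0],-0.41,1],
  [[0.142,1.0,0],-0.41,1],
  [[0.142,1.0,0],-0.41,1],
])

```text
clock: 5.78
position: [541.2, 116.5, 306.9]
ee_rot: [-0.121, 0.993, -0.0, -0.002]
contact_force: [-0.8, -0.2, -6.6]
gripper_width: 43.1
```

play_rows([
  [[0,0.1,0],0,1],
  [[0,0.175,0],0,1],
  [[0,0.175,0],0,1],
  [[0,0.175,0],0,1],
])

```text
clock: 6.28
position: [541.0, 168.5, 306.6]
ee_rot: [-0.121, 0.993, -0.0, -0.002]
contact_force: [-0.2, 0.7, -7.0]
gripper_width: 43.1
```

```bash
python3 - <<'E'
from h import *
p=arm.get_image('side'); save(p,'side3.png');q=arm.get_image('top'); save(q,'top3.png')
c=cv2.resize(p['pixels'][170:310,110:260],None,fx=5,fy=5,interpolation=cv2.INTER_CUBIC)[:600]; save({'pixels':c},'s3.png')
c=cv2.resize(q['pixels'][120:260,110:260],None,fx=4,fy=4,interpolation=cv2.INTER_CUBIC); save({'pixels':c},'t3.png')
s=arm.read_state(); print(s['clock'],s['position'],s['ee_rot'],s['contact_force'])
import pickle
for n,w in(('S3',p),('T3',q)): pickle.dump({k:(np.array(v) if not isinstance(v,(int,float,str)) else v) for k,v in w.items()},open(n+'.pkl','wb'))
E
```

```text
6.375 [541.09351799 168.25342515 306.76035292] [-1.20831224e-01  9.92670431e-01 -3.82658863e-04 -2.25501524e-03] [-0.03176224 -0.43183831 -7.47518963]
```

View pics/s3.png

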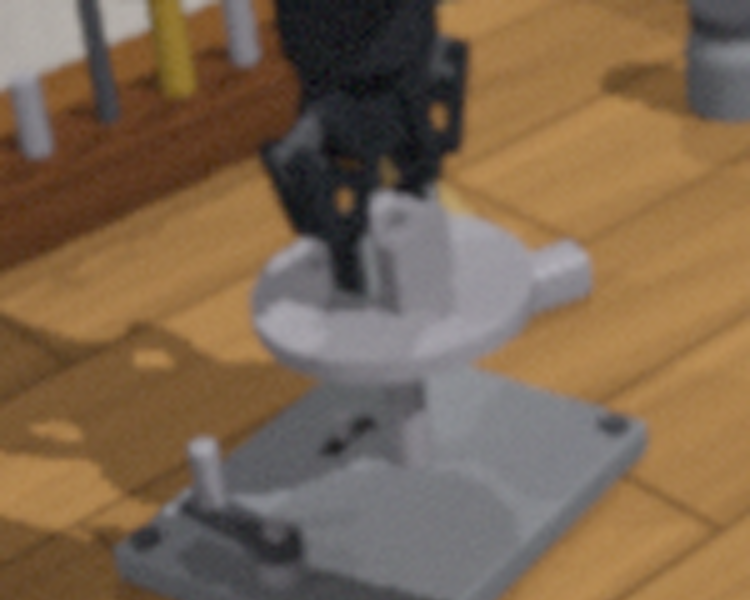

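View pics/t3.png

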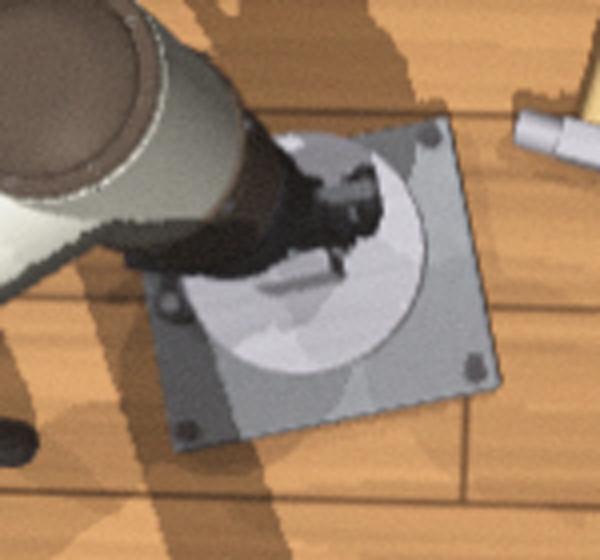

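```bash
python3 - <<'E'
import pickle
from h import *
th=np.linspace(0,2*np.pi,200)
for f,x0,y0,k,n in(('S3',110,170,8,'so.png'),('T3',130,140,7,'to.png')):
    p=pickle.load(open(f+'.pkl','rb'))
    c=cv2.resize(p['pixels'][y0:y0+(75 if f=='S3' else 85),x0:][:,:(100 if f=='S3' else 100)] if f=='T3' else p['pixels'][y0+35:y0+85,x0+40:x0+130],None,fx=k,fy=k,interpolation=cv2.INTER_CUBIC)
    if f=='S3': x0+=40;y0+=35
    for z,col in((117,(255,0,0)),(129,(0,255,0))):
        u=proj(p,np.c_[541.1+70*np.cos(th),168.4+70*np.sin(th),0*th+z])
        cv2.polylines(c,[np.round((u-[x0,y0]+.5)*k-.5).astype(np.int32)],True,col,1)
    save({'pixels':c},n)
E
```

```text
(no output)
```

View pics/so.png

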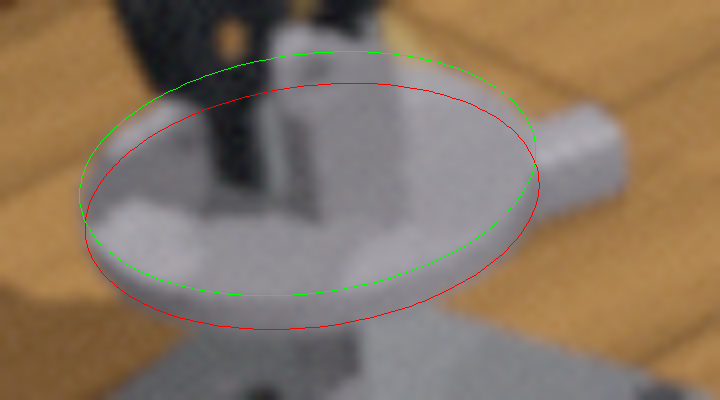

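View pics/to.png

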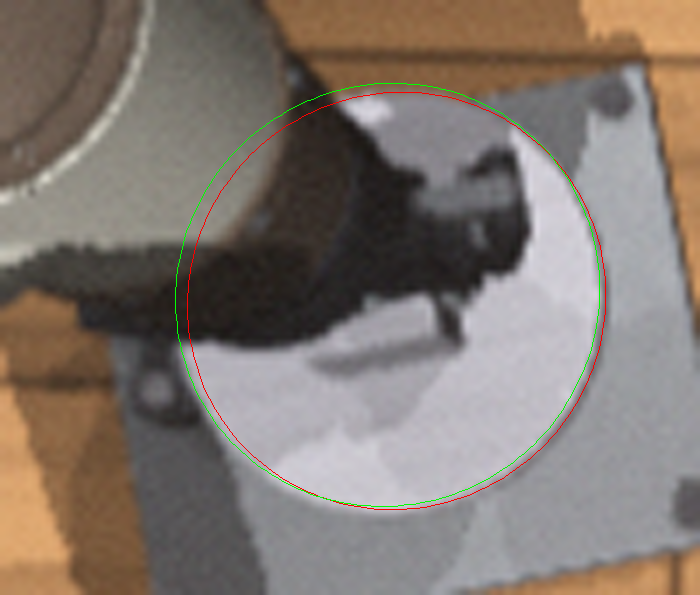

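Overlay agrees: the projected disc outline matches the held disc within about 1 px in both views. Lowering onto the shaft tip now.

play_rows([
  [[0,0,-0.06],0,1],
  [[0,0,-0.1],0,1],
  [[0,0,-0.12],0,1],
  [[0,0,-0.125],0,1],
  [[0,0,-0.13],0,1],
])

```text
clock: 7.0
position: [541.4, 168.4, 268.2]
ee_rot: [-0.121, 0.993, -0.0, -0.002]
contact_force: [0.8, 0.2, -6.2]
gripper_width: 43.1
```

play_rows([
  [[0,0,-0.007],0,1],
  [[0,0,-0.013],0,1],
  [[0,0,-0.013],0,1],
])

```text
clock: 7.38
position: [541.3, 168.4, 264.2]
ee_rot: [-0.121, 0.993, -0.0, -0.002]
contact_force: [0.8, -0.5, -6.5]
gripper_width: 43.3
```

play_rows([
  [[0,0,-0.005],0,1],
  [[0,0,-0.01],0,1],
  [[0,0,-0.01],0,1],
])

```text
clock: 7.75
position: [541.5, 168.4, 261.2]
ee_rot: [-0.121, 0.993, -0.0, -0.002]
contact_force: [0.2, -0.7, -6.8]
gripper_width: 42.9
```

play_rows([
  [[0,0,-0.005],0,1],
  [[0,0,-0.01],0,1],
  [[0,0,-0.01],0,1],
])

```text
clock: 8.12
position: [541.6, 168.5, 258.1]
ee_rot: [-0.121, 0.993, -0.0, -0.001]
contact_force: [1.5, 0.1, -7.0]
gripper_width: 43.0
```

play_rows([
  [[0,0,-0.007],0,1],
  [[0,0,-0.017],0,1],
  [[0,0,-0.017],0,1],
])

```text
clock: 8.5
position: [541.6, 168.5, 252.6]
ee_rot: [-0.121, 0.993, -0.0, -0.002]
contact_force: [0.9, 0.3, -6.6]
gripper_width: 43.2
```

play_rows([
  [[0,0,-0.007],0,1],
  [[0,0,-0.017],0,1],
  [[0,0,-0.017],0,1],
])

```text
clock: 8.88
position: [541.6, 168.5, 247.3]
ee_rot: [-0.121, 0.993, -0.0, -0.002]
contact_force: [1.5, 0.0, -6.6]
gripper_width: 43.5
```

play_rows([
  [[0,0,-0.015],0,1],
  [[0,0,-0.03],0,1],
  [[0,0,-0.04],0,1],
  [[0,0,-0.05],0,1],
  [[0,0,-0.05],0,1],
])

```text
clock: 9.5
position: [541.7, 168.5, 231.9]
ee_rot: [-0.121, 0.993, -0.0, -0.002]
contact_force: [1.0, 0.3, -7.5]
gripper_width: 43.3
```

play_rows([
  [[0,0,-0.007],0,1],
  [[0,0,-0.013],0,1],
  [[0,0,-0.013],0,1],
])

```text
clock: 9.88
position: [541.7, 168.5, 227.8]
ee_rot: [-0.121, 0.993, -0.0, -0.002]
contact_force: [1.9, 0.4, -6.8]
gripper_width: 43.0
```

play_rows([
  [[0,0,-0.005],0,1],
  [[0,0,-0.005],0,1],
])

```text
clock: 10.12
position: [541.7, 168.6, 226.3]
ee_rot: [-0.121, 0.993, -0.0, -0.002]
contact_force: [1.0, 0.5, -6.7]
gripper_width: 43.3
```

play_rows([
  [[0,0,-0.005],0,1],
  [[0,0,-0.005],0,1],
])

```text
clock: 10.38
position: [541.7, 168.5, 224.6]
ee_rot: [-0.121, 0.993, -0.0, -0.002]
contact_force: [0.3, 0.1, -7.1]
gripper_width: 43.5
```

play_rows([
  [[0,0,-0.004],0,1],
  [[0,0,-0.004],0,1],
])

```text
clock: 10.62
position: [541.8, 168.6, 223.6]
ee_rot: [-0.121, 0.993, -0.0, -0.001]
contact_force: [1.0, 0.5, -5.0]
gripper_width: 43.3
```

play_rows([
  [[0,0,-0.003],0,1],
  [[0,0,-0.003],0,1],
])

```text
clock: 10.88
position: [542.0, 168.7, 223.0]
ee_rot: [-0.121, 0.993, -0.0, -0.001]
contact_force: [0.9, -0.1, -3.9]
gripper_width: 43.0
```

play_rows([
  [[0,0,-0.003],0,1],
  [[0,0,-0.003],0,1],
])

```text
clock: 11.12
position: [542.3, 168.9, 221.9]
ee_rot: [-0.121, 0.993, 0.0, -0.0]
contact_force: [3.6, 0.6, -6.7]
gripper_width: 43.3
```

```bash
python3 - <<'E'
from h import *
s=arm.read_state(); print(s['position'],s['ee_rot'],s['contact_force'],s['wrist_torque'])
from scipy.spatial.transform import Rotation as Ro
print(Ro.from_quat(s['ee_rot']).as_matrix().round(4).tolist())
E
```

```text
[542.30883322 168.8651661  221.89784272] [-1.21058546e-01  9.92645260e-01  1.98280195e-04 -4.21881750e-04] [ 3.57286917  0.63099864 -6.67807227] [ 0.22882454 -0.86410379  0.00997605]
[[-0.9707, -0.2403, -0.0009], [-0.2403, 0.9707, 0.0003], [0.0008, 0.0005, -1.0]]
```

play_rows([
  [[0.003,0.001,0],0,1],
  [[0.003,0.001,0],0,1],
])

```text
clock: 11.38
position: [542.9, 169.0, 221.5]
ee_rot: [-0.121, 0.993, -0.0, -0.001]
contact_force: [-1.6, -0.3, -5.8]
gripper_width: 42.7
```

play_rows([
  [[0,0,-0.003],0,1],
  [[0,0,-0.003],0,1],
])

```text
clock: 11.62
position: [542.9, 169.0, 220.7]
ee_rot: [-0.121, 0.993, -0.0, -0.001]
contact_force: [0.5, -0.4, -4.7]
gripper_width: 43.0
```

play_rows([
  [[0,0,-0.004],0,1],
  [[0,0,-0.004],0,1],
])

```text
clock: 11.88
position: [542.9, 168.9, 219.5]
ee_rot: [-0.121, 0.993, -0.0, -0.001]
contact_force: [1.2, -0.4, -4.4]
gripper_width: 43.2
```

play_rows([
  [[0,0,-0.004],0,1],
  [[0,0,-0.004],0,1],
])

```text
clock: 12.12
position: [542.9, 168.9, 218.4]
ee_rot: [-0.121, 0.993, -0.0, -0.001]
contact_force: [-0.8, -0.3, -2.1]
gripper_width: 43.3
```

```bash
python3 - <<'E'
from h import *
s=arm.read_state(); print(s['position'],s['ee_rot'],s['contact_force'],s['wrist_torque'])
E
```

```text
[542.88238659 168.94605752 218.40034549] [-1.21061019e-01  9.92644413e-01 -1.48215742e-04 -1.12997033e-03] [-0.76439646 -0.32502128 -2.10338385] [-0.12914695 -0.07587137  0.02820198]
```

play_rows([
  [[0,0,-0.005],0,1],
  [[0,0,-0.005],0,1],
])

```text
clock: 12.38
position: [542.9, 168.9, 216.9]
ee_rot: [-0.121, 0.993, -0.0, -0.001]
contact_force: [-0.4, 0.2, -2.3]
gripper_width: 43.1
```

play_rows([
  [[0,0,-0.005],0,1],
  [[0,0,-0.005],0,1],
])

```text
clock: 12.62
position: [542.9, 168.9, 215.3]
ee_rot: [-0.121, 0.993, -0.0, -0.001]
contact_force: [-0.5, -0.6, -1.1]
gripper_width: 43.7
```

```bash
python3 - <<'E'
from h import *
s=arm.read_state(); print(s['position'],s['ee_rot'],s['contact_force'],s['wrist_torque'])
p=arm.get_image('side'); save(p,'side4.png')
c=cv2.resize(p['pixels'][200:310,120:250],None,fx=5,fy=5,interpolation=cv2.INTER_CUBIC)[:600]; save({'pixels':c},'s4.png')
E
```

```text
[542.90407797 168.89708793 215.34284565] [-1.21037565e-01  9.92647299e-01 -1.48324431e-04 -1.10711350e-03] [-0.54124465 -0.64436326 -1.13112313] [-0.06630653 -0.00208087 -0.03040511]
```

View pics/s4.png

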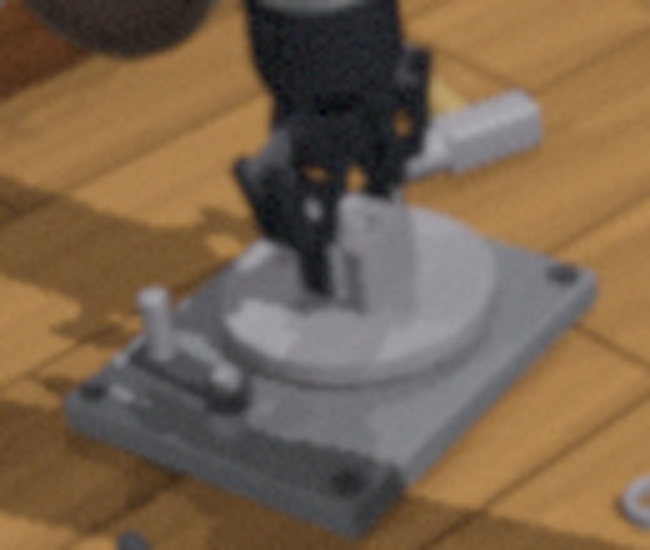

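The disc has gone past pin-rest height, so the pin is in the hole. It is level just above the base, with slight rubbing of about 5 N. Easing it home.

play_rows([
  [[0,0,-0.005],0,1],
  [[0,0,-0.009],0,1],
  [[0,0,-0.009],0,1],
])

```text
clock: 13.05
position: [542.9, 168.9, 212.6]
ee_rot: [-0.121, 0.993, -0.0, -0.001]
contact_force: [-0.9, -2.0, 0.0]
gripper_width: 43.4
```

play_rows([
  [[0,0,-0.004],0,1],
  [[0,0,-0.004],0,1],
])

```text
clock: 13.3
position: [542.9, 168.9, 211.4]
ee_rot: [-0.121, 0.993, -0.0, -0.001]
contact_force: [-1.3, -0.3, 0.2]
gripper_width: 43.2
```

play_rows([
  [[0,0,-0.004],0,1],
  [[0,0,-0.004],0,1],
])

```text
clock: 13.55
position: [542.9, 168.9, 210.3]
ee_rot: [-0.121, 0.993, -0.0, -0.001]
contact_force: [-2.4, -1.5, 2.5]
gripper_width: 43.1
```

play_rows([
  [[0,0,-0.003],0,1],
  [[0,0,-0.003],0,1],
])

```text
clock: 13.8
position: [542.8, 169.0, 210.2]
ee_rot: [-0.121, 0.993, -0.0, -0.001]
contact_force: [-4.9, -1.3, 6.7]
gripper_width: 43.3
```

play_rows([
  [[0,0,-0.003],0,1],
  [[0,0,-0.003],0,1],
])

```text
clock: 14.05
position: [542.8, 169.0, 210.2]
ee_rot: [-0.121, 0.993, -0.0, -0.001]
contact_force: [-3.7, -2.1, 6.1]
gripper_width: 43.4
```

play_rows([
  [[0,0,-0.004],0,1],
  [[0,0,-0.007],0,1],
  [[0,0,-0.007],0,1],
])

```text
clock: 14.42
position: [542.7, 169.0, 210.2]
ee_rot: [-0.121, 0.993, -0.001, -0.001]
contact_force: [-6.4, -1.1, 13.7]
gripper_width: 43.5
```

```bash
python3 - <<'E'
import pickle
from h import *
s=arm.read_state(); print(s['position'],s['contact_force'],s['wrist_torque'])
th=np.linspace(0,2*np.pi,200)
p=arm.get_image('side'); save(p,'side5.png'); k=8;x0,y0=140,225
c=cv2.resize(p['pixels'][y0:y0+65,x0:x0+95],None,fx=k,fy=k,interpolation=cv2.INTER_CUBIC)
for z,col in((20,(255,0,0)),(32,(0,255,0))):
        u=proj(p,np.c_[541.6+70*np.cos(th),168.7+70*np.sin(th),0*th+z])
        cv2.polylines(c,[np.round((u-[x0,y0]+.5)*k-.5).astype(np.int32)],True,col,1)
save({'pixels':c},'s5.png')
E
```

```text
[542.69829292 169.04238238 210.17748141] [-6.35195921 -1.05412986 13.72709076] [-0.55284476  1.50853615 -0.18846167]
```

View pics/s5.png

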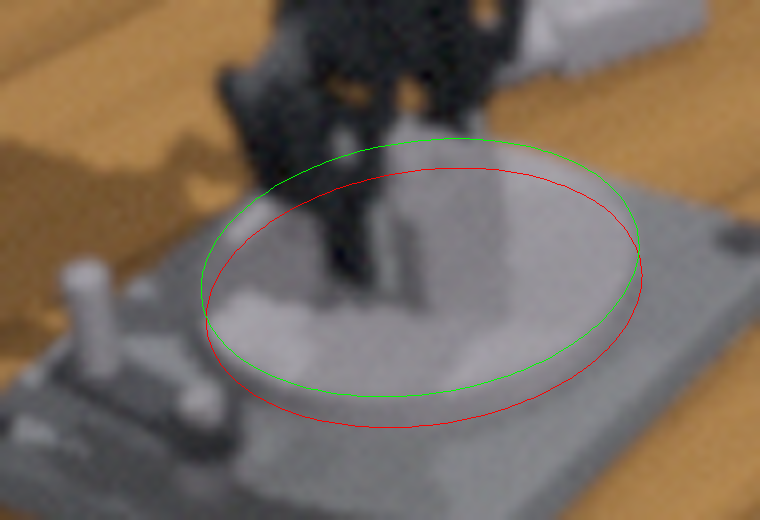

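The disc sits flat on the base: the outline matches z=20 and 32, and it holds firm at the expected TCP z of 210.2. Releasing.

play_rows([
  [[0,0,0],0,1],
  [[0,0,0],0,-1],
  [[0,0,0],0,-1],
  [[0,0,0],0,-1],
  [[0,0,0],0,-1],
  [[0,0,0],0,-1],
])

```text
clock: 15.22
position: [542.7, 169.1, 210.1]
ee_rot: [-0.121, 0.993, -0.001, -0.001]
contact_force: [0.5, 0.1, -0.6]
gripper_width: 85.4
```

play_rows([
  [[0,0,0.03],0,-1],
  [[0,0,0.12],0,-1],
  [[0,0,0.3],0,-1],
  [[0,0,0.3],0,-1],
  [[0,0,0.3],0,-1],
])

```text
clock: 15.85
position: [542.4, 168.9, 300.5]
ee_rot: [-0.121, 0.993, -0.0, -0.0]
contact_force: [-0.8, -0.6, -0.8]
gripper_width: 85.5
```

```bash
python3 - <<'E'
import pickle
from h import *
s=arm.read_state(); print(s['clock'],s['position'],s['ee_rot'],s['contact_force'])
p=arm.get_image('side'); save(p,'side6.png'); k=7;x0,y0=135,225
c=cv2.resize(p['pixels'][y0:y0+80,x0:x0+110],None,fx=k,fy=k,interpolation=cv2.INTER_CUBIC)
save({'pixels':c},'s6.png')
p=arm.get_image('top'); save(p,'top6.png'); k=6;x0,y0=136,142
c=cv2.resize(p['pixels'][y0:y0+95,x0:x0+106],None,fx=k,fy=k,interpolation=cv2.INTER_CUBIC)
save({'pixels':c},'t6.png')
E
```

```text
15.85 [542.37398136 168.89602957 300.54997868] [-1.21225340e-01  9.92624922e-01 -1.70333891e-04 -3.88896810e-04] [-0.81135018 -0.63852533 -0.81773642]
```

View pics/s6.png

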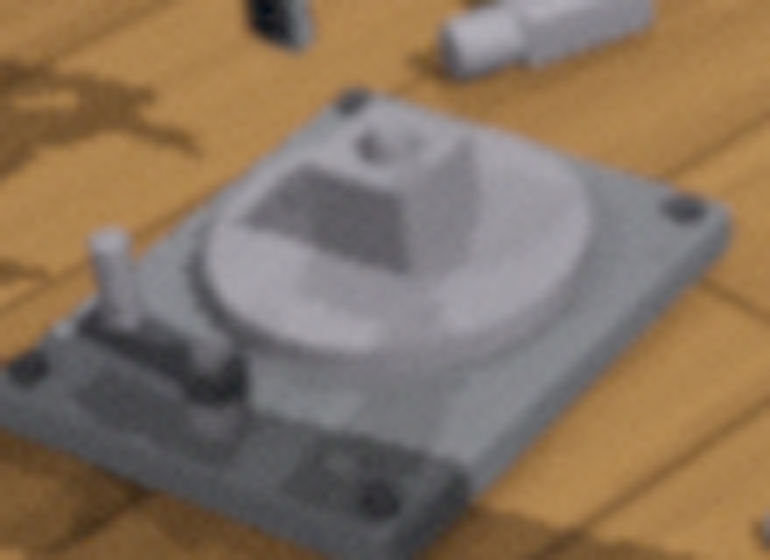

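View pics/t6.png

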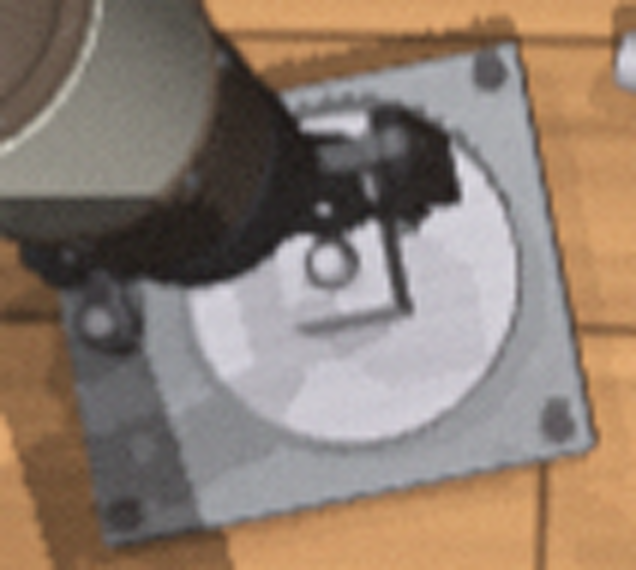

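The former is home: the shaft shows in the bore, the disc is flush on the base, and the gripper is clear. Next is the keeper, with the post expected at (564,277). The gripper will straddle it with narrowed jaws.

play_rows([
  [[0.04,0.18,0],-0.1,0.06],
  [[0.072,0.34,0],-0.227,0.06],
  [[0.072,0.36,0],-0.227,0.06],
  [[0.072,0.36,-0.05],-0.227,0.06],
  [[0.072,0.36,-0.05],-0.227,0.06],
  [[0.072,0.36,-0.05],-0.227,0.06],
])

```text
clock: 16.7
position: [563.9, 275.7, 283.9]
ee_rot: [-0.062, 0.998, -0.001, -0.002]
contact_force: [-0.4, 0.1, -0.2]
gripper_width: 40.1
```

```bash
python3 - <<'E'
from h import *
s=arm.read_state(); print(s['clock'],s['position'],s['ee_rot'],s['joints'],s['gripper_width'])
p=arm.get_image('side'); save(p,'side7.png'); k=6;x0,y0=115,200
c=cv2.resize(p['pixels'][y0:y0+95,x0:x0+125],None,fx=k,fy=k,interpolation=cv2.INTER_CUBIC)
save({'pixels':c},'s7.png')
p=arm.get_image('top'); save(p,'top7.png')
E
```

```text
16.7 [563.86218829 275.73575563 283.85262633] [-0.06160852  0.99809749 -0.00115828 -0.00211096] [ 7.12098850e-01  4.93839241e-01 -1.39802309e-01 -8.81705686e-04
 -9.41917604e-01 -2.15907934e+00] 40.05917043107249
```

View pics/s7.png

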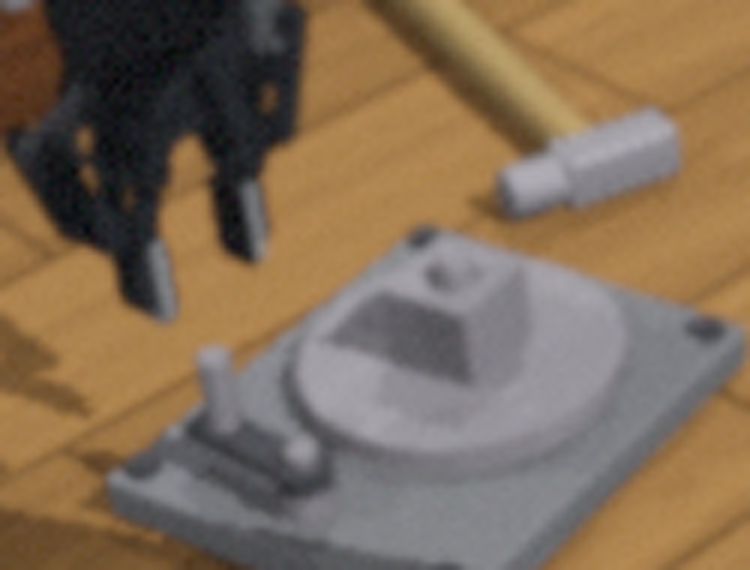

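The side crop shows the jaws straddling above the post; the post top is at crop (215,355). The arc is on course. Descending and narrowing the jaws.

play_rows([
  [[0,0.004,-0.08],0,0.06],
  [[0,0.004,-0.14],0,0.06],
  [[0,0.004,-0.18],0,0.06],
  [[0,0.004,-0.2],0,0.06],
  [[0,0.004,-0.2],0,0.06],
])

```text
clock: 17.42
position: [564.1, 277.3, 224.3]
ee_rot: [-0.062, 0.998, -0.001, -0.002]
contact_force: [0.3, 0.1, 0.6]
gripper_width: 39.6
```

```bash
python3 - <<'E'
from h import *
s=arm.read_state(); print(s['clock'],s['position'],s['contact_force'],s['gripper_width'])
p=arm.get_image('side'); save(p,'side8.png'); k=8;x0,y0=115,220
c=cv2.resize(p['pixels'][y0:y0+75,x0:x0+95],None,fx=k,fy=k,interpolation=cv2.INTER_CUBIC)
save({'pixels':c},'s8.png')
E
```

```text
17.425 [564.10590721 277.32317394 224.31858874] [0.33921054 0.11499233 0.59816332] 39.623313145803714
```

View pics/s8.png

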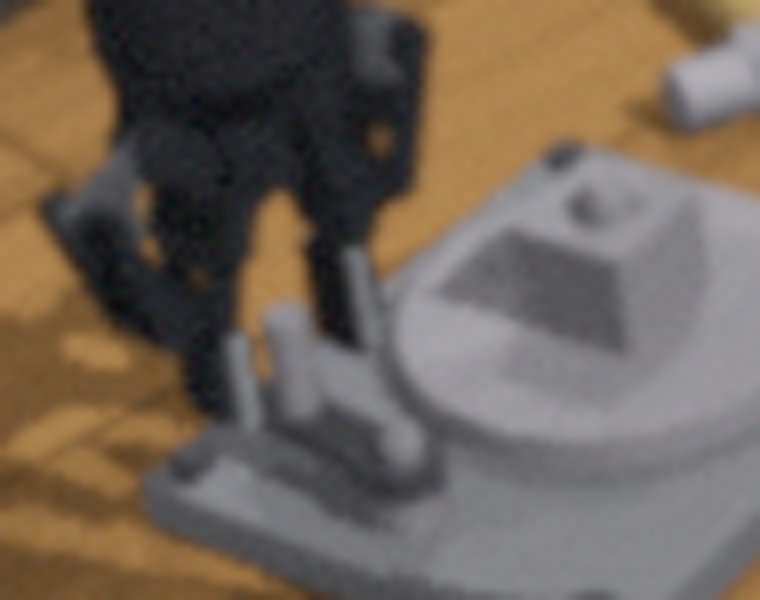

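play_rows([
  [[0,0,0],0,0.53],
  [[0,0,0],0,0.53],
  [[0,0,0],0,0.53],
])

```text
clock: 17.85
position: [564.2, 277.5, 225.2]
ee_rot: [-0.062, 0.998, -0.0, -0.001]
contact_force: [0.6, 0.3, 0.6]
gripper_width: 20.3
```

```bash
python3 - <<'E'
from h import *
s=arm.read_state(); P=s['position']; print(P,s['contact_force'],s['gripper_width'])
piv=np.array([519.4,271.4])
for d in range(7,-86,-7):
    a=np.radians(d); q=piv+45*np.array([np.cos(a),np.sin(a)])+3*np.array([np.sin(a),-np.cos(a)])
    print(d,np.round((q-P[:2])/300,3),np.round(q,1))
E
```

```text
[564.23976616 277.46420778 225.16706028] [0.58586541 0.2828651  0.64547158] 20.297117913007185
7 [ 0.001 -0.012] [564.4 273.9]
0 [ 0.001 -0.03 ] [564.4 268.4]
-7 [-0.002 -0.048] [563.7 262.9]
-14 [-0.006 -0.066] [562.3 257.6]
-21 [-0.013 -0.083] [560.3 252.5]
-28 [-0.022 -0.099] [557.7 247.6]
-35 [-0.032 -0.114] [554.5 243.1]
-42 [-0.045 -0.128] [550.8 239.1]
-49 [-0.059 -0.14 ] [546.7 235.5]
-56 [-0.074 -0.15 ] [542.1 232.4]
-63 [-0.09  -0.158] [537.2 229.9]
-70 [-0.108 -0.165] [532.  228.1]
-77 [-0.125 -0.169] [526.6 226.9]
-84 [-0.144 -0.17 ] [521.1 226.3]
```

play_rows([
  [[0.001,-0.012,0],0,0.53],
  [[0.001,-0.03,0],-0.13,0.53],
  [[-0.002,-0.048,0],-0.26,0.53],
  [[-0.006,-0.066,0],-0.39,0.53],
  [[-0.013,-0.083,0],-0.52,0.53],
  [[-0.022,-0.099,0],-0.65,0.53],
  [[-0.032,-0.114,0],-0.78,0.53],
  [[-0.032,-0.114,0],-0.78,0.53],
])

```text
clock: 18.85
position: [555.0, 243.3, 225.8]
ee_rot: [0.141, 0.99, 0.0, -0.0]
contact_force: [1.0, 1.4, -0.2]
gripper_width: 19.7
```

```bash
python3 - <<'E'
from h import *
s=arm.read_state(); P=s['position']; print(P,s['ee_rot'],s['joints'],s['contact_force'],s['gripper_width'])
piv=np.array([519.4,271.4])
for d in range(-35,-96,-7):
    a=np.radians(d); q=piv+45*np.array([np.cos(a),np.sin(a)])+3*np.array([np.sin(a),-np.cos(a)])
    print(d,np.round((q-P[:2])/300,3),np.round(q,1))
p=arm.get_image('side'); save(p,'side9.png'); k=8;x0,y0=125,220
c=cv2.resize(p['pixels'][y0:y0+75,x0:x0+95],None,fx=k,fy=k,interpolation=cv2.INTER_CUBIC)
save({'pixels':c},'s9.png')
E
```

```text
[555.01533612 243.31260524 225.75446174] [ 1.41465030e-01  9.89943109e-01  4.76113391e-04 -2.45772351e-04] [ 6.79791245e-01  5.30519007e-01 -2.52796558e-01 -1.42363675e-03
 -7.87118647e-01 -2.53346521e+00] [ 1.01241874  1.38401498 -0.23046318] 19.74932902046943
-35 [-0.002 -0.001] [554.5 243.1]
-42 [-0.014 -0.014] [550.8 239.1]
-49 [-0.028 -0.026] [546.7 235.5]
-56 [-0.043 -0.036] [542.1 232.4]
-63 [-0.06  -0.045] [537.2 229.9]
-70 [-0.077 -0.051] [532.  228.1]
-77 [-0.095 -0.055] [526.6 226.9]
-84 [-0.113 -0.057] [521.1 226.3]
-91 [-0.131 -0.056] [515.6 226.5]
```

View pics/s9.png

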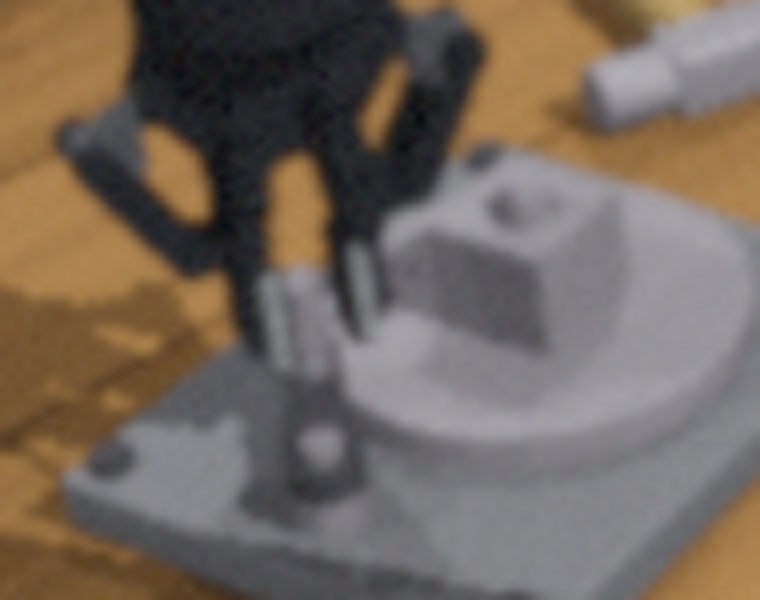

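play_rows([
  [[-0.014,-0.014,0],-0.13,0.53],
  [[-0.028,-0.026,0],-0.26,0.53],
  [[-0.043,-0.036,0],-0.39,0.53],
  [[-0.06,-0.045,0],-0.52,0.53],
  [[-0.077,-0.051,0],-0.65,0.53],
  [[-0.077,-0.051,0],-0.8,0.53],
  [[-0.077,-0.051,0],-0.8,0.53],
])

```text
clock: 19.77
position: [532.0, 228.3, 225.8]
ee_rot: [0.343, 0.939, 0.001, -0.0]
contact_force: [0.1, 0.8, 0.6]
gripper_width: 19.8
```

```bash
python3 - <<'E'
from h import *
s=arm.read_state(); P=s['position']; print(s['clock'],P,s['ee_rot'],s['joints'][5],s['contact_force'],s['gripper_width'])
p=arm.get_image('side'); save(p,'side10.png'); k=8;x0,y0=125,220
c=cv2.resize(p['pixels'][y0:y0+75,x0:x0+95],None,fx=k,fy=k,interpolation=cv2.INTER_CUBIC)
save({'pixels':c},'s10.png')
E
```

```text
19.775 [531.95025036 228.32275585 225.80000154] [ 3.43075806e-01  9.39307515e-01  5.55261328e-04 -2.75702015e-04] -2.954951852646988 [0.09020331 0.77981777 0.6235846 ] 19.816296455403602
```

View pics/s10.png

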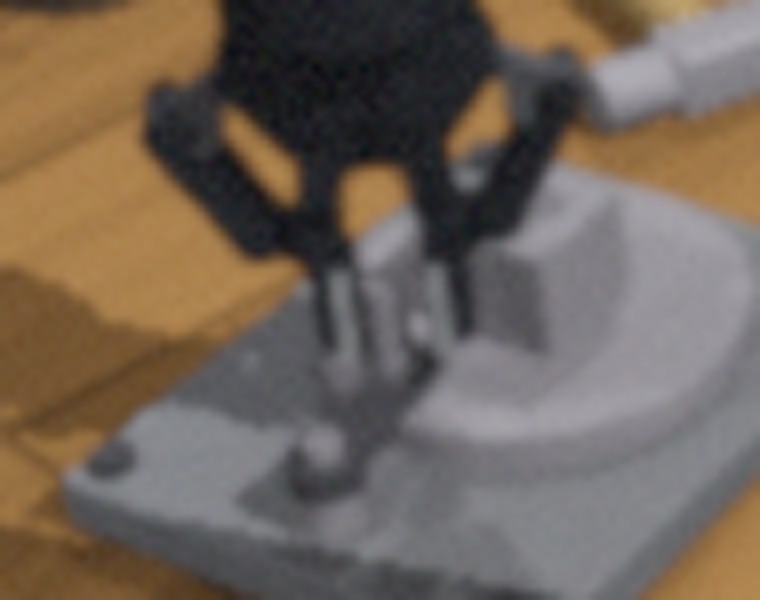

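play_rows([
  [[-0.008,-0.002,0],0,0.53],
  [[-0.014,-0.004,0],0,0.53],
  [[-0.014,-0.004,0],0,0.53],
])

```text
clock: 20.2
position: [527.7, 227.0, 225.8]
ee_rot: [0.343, 0.939, 0.0, -0.0]
contact_force: [0.9, 0.3, 1.2]
gripper_width: 20.1
```

play_rows([
  [[-0.007,-0.001,0],0,0.53],
  [[-0.007,-0.001,0],0,0.53],
])

```text
clock: 20.45
position: [525.4, 226.6, 225.8]
ee_rot: [0.343, 0.939, 0.0, -0.0]
contact_force: [0.9, 0.3, 0.7]
gripper_width: 20.4
```

play_rows([
  [[-0.006,0,0],0,0.53],
  [[-0.006,0,0],0,0.53],
])

```text
clock: 20.7
position: [523.6, 226.7, 225.8]
ee_rot: [0.343, 0.939, 0.0, -0.0]
contact_force: [2.2, 0.6, -0.5]
gripper_width: 20.2
```

play_rows([
  [[-0.006,0,0],0,0.53],
  [[-0.006,0,0],0,0.53],
])

```text
clock: 20.95
position: [522.3, 227.1, 226.1]
ee_rot: [0.343, 0.94, 0.002, 0.0]
contact_force: [4.2, 1.8, -1.2]
gripper_width: 20.1
```

play_rows([
  [[-0.006,0,0],0,0.53],
  [[-0.006,0,0],0,0.53],
])

```text
clock: 21.2
position: [521.0, 227.6, 226.4]
ee_rot: [0.342, 0.94, 0.003, 0.001]
contact_force: [3.8, 2.3, -0.6]
gripper_width: 20.3
```

play_rows([
  [[-0.006,0,0],0,0.53],
  [[-0.006,0,0],0,0.53],
])

```text
clock: 21.45
position: [519.8, 228.2, 226.7]
ee_rot: [0.342, 0.94, 0.004, 0.002]
contact_force: [4.5, 2.2, -1.1]
gripper_width: 20.4
```

```bash
python3 - <<'E'
from h import *
p=arm.get_image('side'); save(p,'side11.png'); k=8;x0,y0=125,220
c=cv2.resize(p['pixels'][y0:y0+75,x0:x0+95],None,fx=k,fy=k,interpolation=cv2.INTER_CUBIC)
piv=np.array([519.4,271.4])
for z in(79,43):
  for d,col in((-77.3,(0,255,0)),(-70,(255,0,0))):
    a=np.radians(d); q=piv+45*np.array([np.cos(a),np.sin(a)])
    u=proj(p,[*q,z])[0]; cv2.circle(c,tuple(np.round((u-[x0,y0]+.5)*k).astype(int)),3,col,-1)
save({'pixels':c},'s11.png')
E
```

```text
(no output)
```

View pics/s11.png

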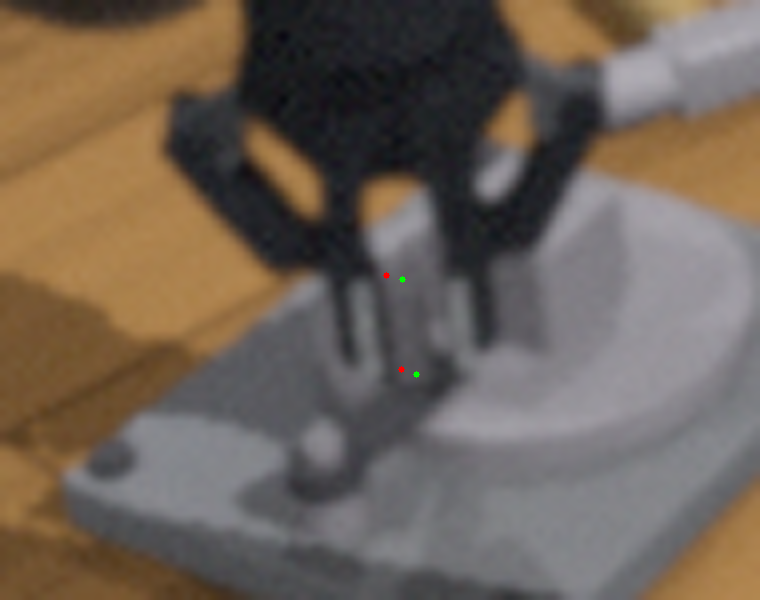

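play_rows([
  [[-0.006,-0.007,0],0,0.53],
  [[-0.012,-0.013,0],0,0.53],
  [[-0.016,-0.014,0],0,0.53],
])

```text
clock: 21.88
position: [517.6, 226.8, 227.3]
ee_rot: [0.341, 0.94, 0.009, 0.006]
contact_force: [11.0, 8.5, -7.6]
gripper_width: 20.0
```

The keeper resists with 14 N, well above its 2 N drag, so it is at the stop. Backing off, opening and rising.

play_rows([
  [[0.01,0.008,0],0,0.4],
  [[0.01,0.008,0],0,0.15],
  [[0.01,0.008,0],0,0.1],
  [[0.01,0.008,0],0,0.1],
])

```text
clock: 22.38
position: [520.2, 228.8, 227.1]
ee_rot: [0.341, 0.94, 0.009, 0.005]
contact_force: [0.2, -1.2, 0.2]
gripper_width: 38.3
```

play_rows([
  [[0,0,0.06],0,0.1],
  [[0,0,0.2],0,0.1],
  [[0,0,0.35],0,0.1],
  [[0,0,0.5],0,0.1],
  [[0,0,0.5],0.2,0.1],
  [[0,-0.2,0.5],0.4,0.1],
  [[-0.1,-0.4,0.5],0.6,0.1],
  [[-0.2,-0.6,0.5],0.6,0.1],
  [[-0.2,-0.8,0.5],0.6,0.1],
  [[-0.2,-1.0,0.5],0.6,0.1],
  [[-0.2,-1.0,0.5],0.6,0.1],
])

```text
clock: 23.75
position: [459.1, -74.5, 377.2]
ee_rot: [0.193, 0.981, 0.009, 0.004]
contact_force: [0.7, 0.7, -0.1]
gripper_width: 38.4
```

```bash
python3 - <<'E'
from h import *
s=arm.read_state(); print(s['clock'],s['position'],s['contact_force'])
p=arm.get_image('side'); save(p,'side12.png'); k=7;x0,y0=130,225
a=cv2.resize(p['pixels'][y0:y0+80,x0:x0+110],None,fx=k,fy=k,interpolation=cv2.INTER_CUBIC)
save({'pixels':a},'s12.png')
p=arm.get_image('top'); save(p,'top12.png'); k=6;x0,y0=136,142
c=cv2.resize(p['pixels'][y0:y0+95,x0:x0+106],None,fx=k,fy=k,interpolation=cv2.INTER_CUBIC)
save({'pixels':c},'t12.png')
E
```

```text
23.75 [459.10830943 -74.53557481 377.15790944] [ 0.68044491  0.72667544 -0.1241243 ]
```

View pics/s12.png

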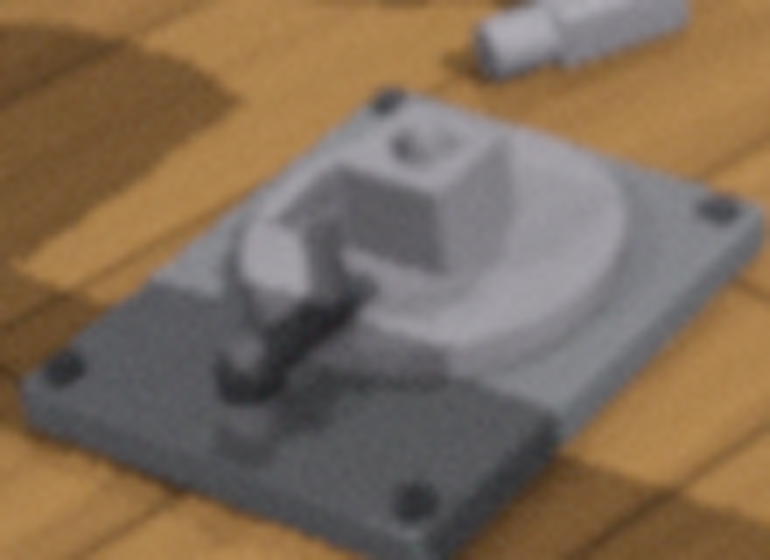

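View pics/t12.png

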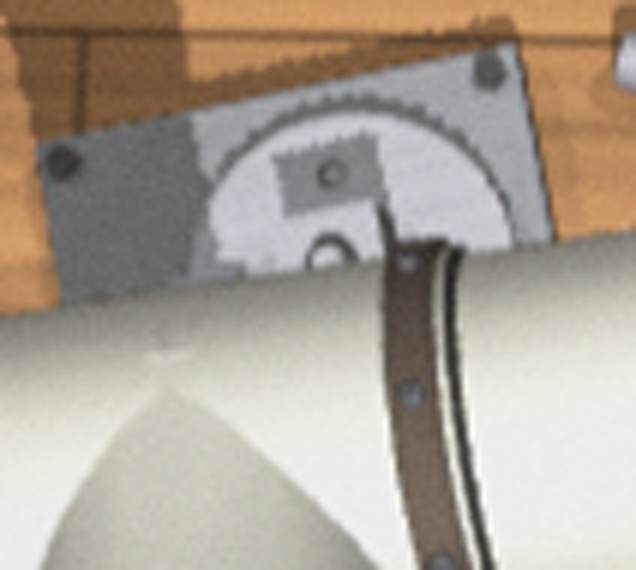

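View pics/top12.png

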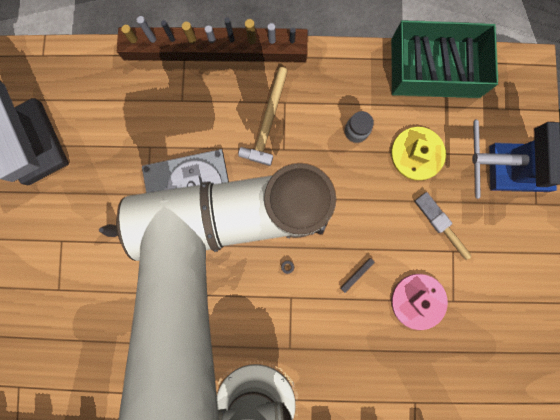

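The pin shows in the hole at top crop (332,175). The arm hides the keeper in the top view, so I'll move it away and check the keeper angle.

play_rows([
  [[0,-0.15,0],0,0.1],
  [[0,-0.3,0],0,0.1],
  [[0,-0.5,0],0,0.1],
  [[0,-0.7,0],0,0.1],
  [[0,-0.9,0],0,0.1],
  [[0,-1.0,0],0,0.1],
  [[0,-1.0,0],0,0.1],
])

```text
clock: 24.72
position: [460.6, -372.5, 376.1]
ee_rot: [0.192, 0.981, 0.01, 0.003]
contact_force: [1.6, 0.4, -0.4]
gripper_width: 38.5
```

```bash
python3 - <<'E'
from h import *
s=arm.read_state(); print(s['clock'],s['position'],s['contact_force'])
S=arm.get_image('side'); p=arm.get_image('top'); save(p,'top13.png'); k=6;x0,y0=136,142
c=cv2.resize(p['pixels'][y0:y0+95,x0:x0+106],None,fx=k,fy=k,interpolation=cv2.INTER_CUBIC)
save({'pixels':c.copy()},'t13.png')
J=np.array([541.,168.3]);yaw=.222
x=np.array([np.cos(yaw),np.sin(yaw)]);y=np.array([-x[1],x[0]]); piv=J+105*y
for im,pp,X,Y,n in((c,p,x0,y0,'t13o.png'),(None,S,130,225,'s13o.png')):
    if im is None: im=cv2.resize(S['pixels'][225:305,130:240],None,fx=6,fy=6,interpolation=cv2.INTER_CUBIC)
    for th,col in((1.57,(0,255,0)),(1.42,(255,0,0))):
        d=np.cos(th)*x-np.sin(th)*y
        for q,z in((piv,44),(piv+45*d,79),(piv+45*d,43)):
            u=proj(pp,[*q,z])[0]; cv2.circle(im,tuple(np.round((u-[X,Y]+.5)*6).astype(int)),2,col,-1)
    save({'pixels':im},n)
E
```

```text
24.725 [ 460.59935454 -372.45456369  376.13192579] [ 1.62408858  0.44374352 -0.36226403]
```

View pics/t13o.png

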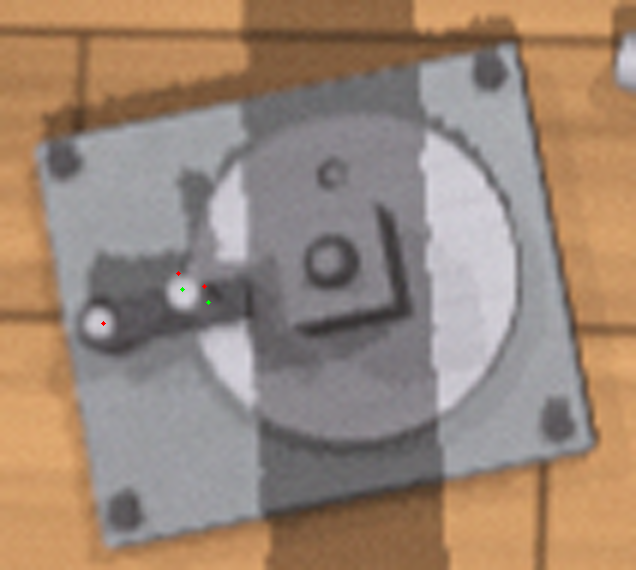

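View pics/s13o.png

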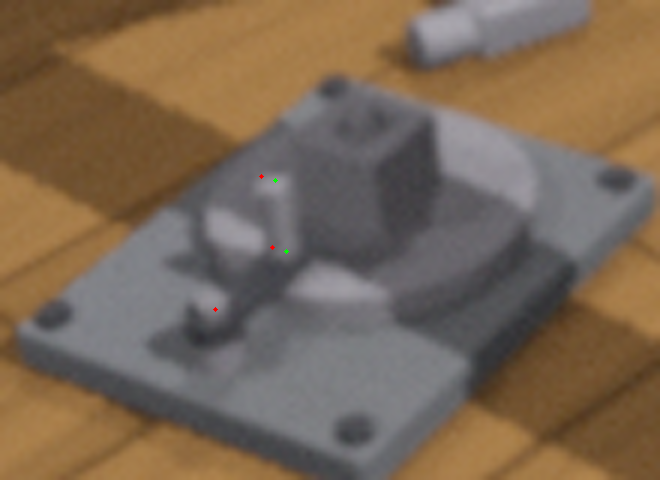

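View pics/t13.png

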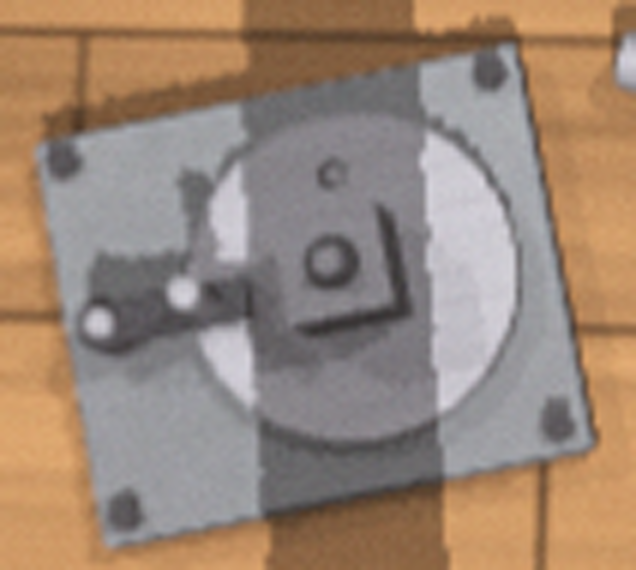

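The keeper matches the 1.57 rad prediction in the top view. The former is home with the pin in its hole, and the other items are where they were. Handing in.

```bash
python3 -c "
from bench import arm
print(arm.job_done(), arm.read_state()['clock'])"
```

```text
the job is handed in; nothing more can be done
the job is handed in; nothing more can be done
```

The former is fully home on the jig and the keeper is swung in to its stop. I handed the job in with the arm well clear, at about 25 s of the 72 s allowed.

- **Former:** I lifted the plain steel former by its boss and lowered it over the shaft. I felt a light contact at the stop pin, and after a nudge of about 1 mm the pin went into its hole. I then eased the former down to the base. The largest net upward force I read was about 14 N (about 20 N counting its weight), against the 60 N limit. Forces are only reported at the end of each move call, so a short peak in between would not show.
- **Keeper:** I swung it round by its post until it resisted with 14 N at the stop, then let go and withdrew.
- **Last checks:**
  - The disc outline matches the seated height.
  - The pin shows in its hole.
  - The keeper post matches the 1.57 rad prediction in the top view. The side view fits slightly less tightly but still agrees.
  - The other things on the bench look undisturbed.
- **Disagreement:** near the stop, the fingers slid a few millimetres along the post because the wrist could not turn the full way with the keeper. A final push square to the finger pads held firm.

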